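Unclamp an angle bracket and hold it up to the inspection camera

TASK

At the goods-in bench, turn the brass clamp nut anticlockwise by hand until its red tab is clear of the foot of the steel angle bracket, then lift the bracket out of the blue jig and present it to the red inspection camera: the leg's centre (the orange dot) at the camera's focus (in the air above the yellow disc on its stand), the dotted face square to the lens (tilted as the camera is tilted), foot at the bottom and pointing away from the camera, level from side to side. The job finishes while you are still holding the bracket there, motionless, in the air; do not bump the camera and leave the carton, wrench and pipe coupling where they are.

Things in the scene. Friction and masses are not known exactly. Their poses are not given: they have to be found in the camera images.
- nut_grip (a point): Brass long hex nut, captive on the blue jig, 30 mm across flats, upright from 25 to 85 mm above the bench (dark round stud end to 91). This point: on its axis, 70 mm up. Axes turn with the nut: z up, x along the red tab; flats face 0, 60, 120 degrees from x. The tab (16 mm wide, 6 thick, underside 25 mm up) reaches 60 mm from the axis, over the bracket's foot, and holds it down.
- clamp_nut (a joint): Turn of nut and tab, rad, positive anticlockwise from above. 0 = tab points straight at the bracket's leg, over the foot (a stop); the tab is clear of the foot from about 1.0 on; stop at 2.0. Starts at 0 to 0.4. Friction about 0.1 N m; it stays where it is left.
- bracket_center (a point): Steel angle bracket, 0.25 to 0.5 kg: upright leg 8 (x) x 40 (y) x 90 mm (z); foot 8 mm thick, 40 wide, reaching 70 mm from mid-leg to -x. This point: centre of the leg, 45 mm above the underside; an 18 mm orange dot on the +x face at this height. It stands on the jig plate (top 15 mm above the bench), foot towards the nut, whose axis is 95 mm from mid-leg; 6 mm ribs locate it: lift straight up.
- bracket: The same bracket; origin at the middle of the underside of the leg, 45 mm below bracket_center, same axes (z up the leg, x out of the dotted face).
- bracket_toe (a point): Tip of the bracket's foot: 70 mm along -x from the leg's middle and 4 mm above the underside.
- focus (a point): Point in the air where the centre of the bracket's leg belongs: 165 mm straight in front of the lens, 220 mm above the bench, right above the centre of the yellow disc on the stand's grey base. Camera axes: x from the focus to the lens (tilted up by the camera's tilt), y level, z up across the view. Presented correctly, the bracket's axes lie along these.
- lens (a point): Centre of the front of the camera's black lens (34 mm diameter); red body 52 mm wide, 44 high, 105 long with lens and clamp, on a silver arc and post behind it. It looks towards the robot and down. Axes as for the focus. The stand is fixed; post and arc stand up to 265 mm behind the focus, up to 400 mm above the bench.
- camera (a joint): Tilt of the camera about the focus, rad: how far it looks down from level (0.2 to 0.6). Stiff; leave it as it is.
- carton_center (a point): Yellow carton 85 x 65 x 50 mm, bystander; its centre.
- wrench: Steel wrench 180 mm long lying flat, bystander; origin under its middle.
- coupling_center (a point): Grey pipe coupling, a tube 42 mm in diameter and 45 mm tall, bystander; its centre.

How it is judged:
On the way, in this order (a step that is already met when the one before it is completed fails the run):
1. the nut is turned until the tab is clear, with the bracket still in the jig (value of joint clamp_nut above 0.95 rad and distance of bracket_center from where it was at the start of the episode below 0.01 m), for 0.1 s.
2. the bracket is lifted clear of the jig in the fingers (height (world z) of bracket_center above 0.12 m and contact force between bracket and the fingers above 1 N), for 0.2 s.
At the end, for the whole second after the job is handed in: Still gripped by the fingers and at rest in the air: leg centre within 20 mm of the focus, dotted face towards the lens and sides level, each within 0.15 rad, foot at the bottom pointing away from the camera; nut left turned beyond 0.95 rad (contact force between bracket and the fingers above 1 N and distance between bracket_center and focus below 0.02 m and angle between the x axis of bracket_center and the x axis of focus, either way round below 0.15 rad and angle between the y axis of bracket_center and the y axis of focus, either way round below 0.15 rad and x of bracket_toe in the frame of focus below -0.03 m and z of bracket_toe in the frame of focus below -0.01 m and linear speed of bracket below 0.02 m/s and value of joint clamp_nut above 0.95 rad); the arm keeps its last pose, push and grip.
It fails at once if the camera is knocked (lens moved more than 10 mm) (distance of lens from where it was at the start of the episode above 0.01 m).
It fails at once if a bystander is shifted more than 25 mm (distance of any of carton_center, wrench, coupling_center from where it was at the start of the episode above 0.025 m).
It also fails if it takes over 54 s, if anything falls off the work surface, if the arm or the gripper's body presses on something with over 40 N, if the wrist force passes 120 N, or if a joint passes its speed limit or range.

ROBOT

A 6-joint arm with a two-finger parallel gripper is mounted at the origin on the work surface. World frame = base frame: x ahead of the robot, y to its left, z up, the work surface at z = 0. Lengths are in m, angles in rad, forces in N, time in s.
With the tool pointing down it reaches from about 0.35 to 0.975 m from the base axis. Payload 7.1 kg.
Tool frame: the origin (TCP) lies on the centre line of the jaws, within the pads' length; the fingertips stand 22 mm ahead of it and the grasp point (between the pads) lies 3 mm ahead of it; z points along the fingers, y is the line along which they close (so a half turn about z gives the same grasp; the last joint's range is limited). The gripper opens to 88 mm and grips with 3 to 60 N. Pads are 20 mm wide; open, the fingers measure 115 mm over their backs; the gripper's body (75 mm by 178 mm) begins 61 mm behind the grasp point.
Start: joints at [-0.019, 0.423, 1.63, -0, 1.089, -0.019], TCP at [0.625, 0, 0.245] pointing down, gripper open.
Joint ranges: [-3, 3], [-0.9, 2.11], [0.09, 2.58], [-1.31, 4.45], [0.11, 2.69], [-2.54, 2.54]. Speed limits (rad/s): [2.39, 2.39, 3.01, 3.14, 3.14, 3.14].

INTERFACE

Orientations are given as a 3x3 rotation matrix whose columns are the frame's x, y, z axes.
In Python, from bench import r gives the robot as it stands. The module is installed in compiled form; this text tells all that it offers.
- The arm moves only by the shell command python3 -m jog 'ROWS' [FORCE]. ROWS is a JSON object of lists of equal length, an entry for each row: "offset": the shift along the world's x, y, z in cm, a list of three; "turn": the turn about the world's z in rad; "claw": the opening, from 0 (shut) to 1 (fully open). In form: {"offset": [[dx, dy, dz], ...], "turn": [turn, ...], "claw": [claw, ...]}. A call has 1 to 12 rows; each row shifts and turns the commanded pose from where the row before left it; what a row does not reach is not made up. A row lasts 1/8 s, in which the tool goes at most 62.5 mm and 10.7 degrees, less where a joint would pass 70% of its speed; a pose out of reach is approached as far as the arm can. A call with a gripper value outside its range is refused whole. The fingers move at their own pace and stop on an object; FORCE is the grip in N (left out, the last holds). Time passes only in rows, so rows that do not move let the fingers close. It gives the time, the measured TCP pose, the force and the opening at its end, in the units of the state.
- r.get_state(): the state, without advancing time (a new reading comes with each control period).
- r.camera(name): name is "scene" or "side" or "wrist"; returns (picture, depth): 420x560x3 uint8, red, green, blue; 420x560 float32, m along the optical axis (not along the pixel's ray), 0 where there is no reading.
- r.get_calibration(name): a dict with "K" (3x3 intrinsics, pixels), "rvec" (rotation vector, rad) and "tvec" (3), from world to camera coordinates, as OpenCV has them. Camera axes: x right, y down, z forward; pixel columns grow to the right and rows downward; lengths in m; the calibration is good to about 2 mm. A picture is of the moment at which its call begins: read the wrist's pose just before it. get_calibration takes no time and is no camera call; for the wrist camera it gives the pose at the moment of the call.
- r.close_job(): hands the job in, once; it reports no verdict.
The state is a dict: "t": time; "q": joint angles; "joint_velocities": joint speeds; "tau": joint torques, N m; "tool_pos": TCP position; "tcp_rot": TCP orientation; "contact_force": force on the tool from outside, world axes, zero at the start; "torque": the same for the moment, N m; "finger_gap": finger opening in m.
Only numpy, scipy, OpenCV 4.12 (cv2) and the standard library are available. Lean on these libraries where they do the work, as an engineer would, in place of code of your own. Each camera call takes 0.05 s, during which the arm holds its last target. There are 200 camera calls.

## Working session

There is one attempt and no reset: what is moved stays moved. The work goes in short steps, Python scripts to look and compute and a shell command to move; the robot and the scene stay as the last step left them, time stands still between calls to the robot, and variables do not carry over. Pictures are saved under pics/ and viewed, on a budget of 10 in all, crops included, one or two more only if the job needs it, and the job is handed in when it is done.

```bash
mkdir -p pics; cat > h.py <<'E'
import numpy as np, cv2, pickle
from bench import r
def shot(name,tag):
    c=r.get_calibration(name); im,d=r.camera(name)
    K=np.array(c["K"]);R=cv2.Rodrigues(np.array(c["rvec"],float))[0];t=np.array(c["tvec"],float).ravel()
    pickle.dump((im,d,K,R,t),open(f"{tag}.pkl","wb")); cv2.imwrite(f"pics/{tag}.png",im[...,::-1])
    return im,d,K,R,t
def load(tag): return pickle.load(open(f"{tag}.pkl","rb"))
def world(s):  # HxWx3 world points from depth
    im,d,K,R,t=s; v,u=np.mgrid[:d.shape[0],:d.shape[1]]
    P=np.dstack([(u-K[0,2])/K[0,0]*d,(v-K[1,2])/K[1,1]*d,d])
    P=(P-t)@R; P[d<=0]=np.nan; return P
def plane(s,uv,z):
    im,d,K,R,t=s; c=-R.T@t; uv=np.atleast_2d(uv).astype(float)
    ray=np.c_[(uv-[K[0,2],K[1,2]])/[K[0,0],K[1,1]],np.ones(len(uv))]@R
    return c+ray*((z-c[2])/ray[:,2])[:,None]
def proj(s,p):
    im,d,K,R,t=s; q=(np.atleast_2d(p)@R.T+t)@K.T; return q[:,:2]/q[:,2:]
E
python3 - <<'E'
from h import *
a=shot("scene","scene0"); b=shot("side","side0"); shot("wrist","wrist0")
for s in(a,b): print(-s[3].T@s[4])
cv2.imwrite("pics/both0.png",cv2.resize(np.vstack([a[0],b[0]])[...,::-1],None,fx=.71,fy=.71,interpolation=cv2.INTER_AREA))
E
```

```text
[1.44935435 0.07350763 0.90384175]
[0.54341581 0.7031706  0.97488059]
```

View pics/both0.png

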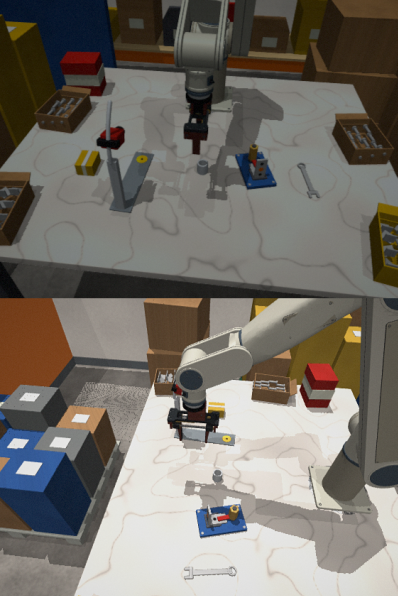

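```bash
python3 - <<'E'
from h import *
a=load("scene0");b=load("side0")
f=lambda s,x,y,w,h:cv2.resize(s[0][y:y+h,x:x+w],(400,300),interpolation=cv2.INTER_CUBIC)
m=np.vstack([np.hstack([f(a,320,195,80,60),f(b,270,275,80,60)]),np.hstack([f(a,110,150,120,150//5*3),f(b,230,150,120,90)])])
cv2.imwrite("pics/crop0.png",m[...,::-1])
for n,s in(("sc",a),("si",b)):
    P=world(s);hsv=cv2.cvtColor(s[0],cv2.COLOR_RGB2HSV)
    ws=(P[...,0]>.3)&(P[...,0]<1.1)&(abs(P[...,1])<.45)&(P[...,2]>.003)&(P[...,2]<.42)
    for c,lo,hi in(("yellow",(22,120,80),(35,255,255)),("blue",(100,120,60),(125,255,255)),("red",(0,150,80),(8,255,255)),("orange",(9,180,120),(19,255,255))):
        k=cv2.inRange(hsv,lo,hi)*ws.astype(np.uint8)
        N,L,st,ce=cv2.connectedComponentsWithStats(k)
        for i in range(1,N):
            if st[i,4]>12: q=P[L==i]; print(n,c,st[i],ce[i].round(1),np.median(q,0).round(3),q.min(0).round(3),q.max(0).round(3))
E
```

```text
sc yellow [352 205  11   6  26] [357.4 207.2] [0.457 0.197 0.084] [0.443 0.182 0.081] [0.465 0.209 0.086]
sc yellow [105 212  19  22 187] [114.1 222.7] [ 0.558 -0.438  0.048] [ 0.513 -0.45   0.043] [ 0.598 -0.426  0.053]
sc yellow [120 213  19  22 211] [129.2 223.4] [ 0.556 -0.398  0.048] [ 0.512 -0.412  0.042] [ 0.597 -0.386  0.052]
sc yellow [192 219  16  11 115] [199.4 223.4] [ 0.488 -0.23   0.006] [ 0.466 -0.251  0.003] [ 0.51  -0.209  0.009]
sc blue [362 215  10   9  58] [366.  219.5] [0.422 0.23  0.013] [0.399 0.218 0.008] [0.537 0.244 0.103]
sc blue [332 217  57  47 728] [359.5 246.3] [0.545 0.204 0.013] [0.414 0.135 0.007] [0.596 0.283 0.019]
sc red [155 180  12   7  41] [159.5 182.1] [ 0.68  -0.243  0.295] [ 0.67  -0.254  0.291] [ 0.704 -0.232  0.301]
sc red [142 183   7   9  37] [146.  187.9] [ 0.718 -0.261  0.304] [ 0.694 -0.266  0.299] [ 0.726 -0.253  0.308]
sc red [156 184  16  10  64] [163. 189.] [ 0.717 -0.225  0.303] [ 0.682 -0.236  0.292] [ 0.729 -0.219  0.308]
sc red [355 225   6   9  32] [358.  228.1] [0.478 0.204 0.03 ] [0.462 0.197 0.025] [0.548 0.21  0.09 ]
si yellow [294 147  21   4  61] [304.  148.6] [ 0.555 -0.436  0.05 ] [ 0.517 -0.446  0.045] [ 0.593 -0.428  0.053]
si yellow [293 154  23  14 122] [305.4 158. ] [ 0.541 -0.39   0.048] [ 0.511 -0.409  0.004] [ 0.593 -0.029  0.347]
si yellow [313 193  13  10  88] [318.9 197.5] [ 0.486 -0.229  0.008] [ 0.465 -0.252  0.003] [ 0.507 -0.208  0.012]
si blue [296 292  30  13 225] [311.1 297.7] [0.491 0.17  0.015] [0.455 0.146 0.011] [0.535 0.187 0.022]
si blue [ 276  294   72   42 1277] [310.4 319.2] [0.487 0.237 0.015] [0.393 0.149 0.003] [0.59  0.285 0.021]
si red [245 121  11  16  67] [251.  129.5] [ 0.715 -0.218  0.282] [ 0.702 -0.226  0.261] [ 0.734 -0.214  0.307]
si red [306 305  18   9  98] [314.2 309. ] [0.484 0.21  0.031] [0.46  0.196 0.024] [0.506 0.224 0.035]
```

View pics/crop0.png

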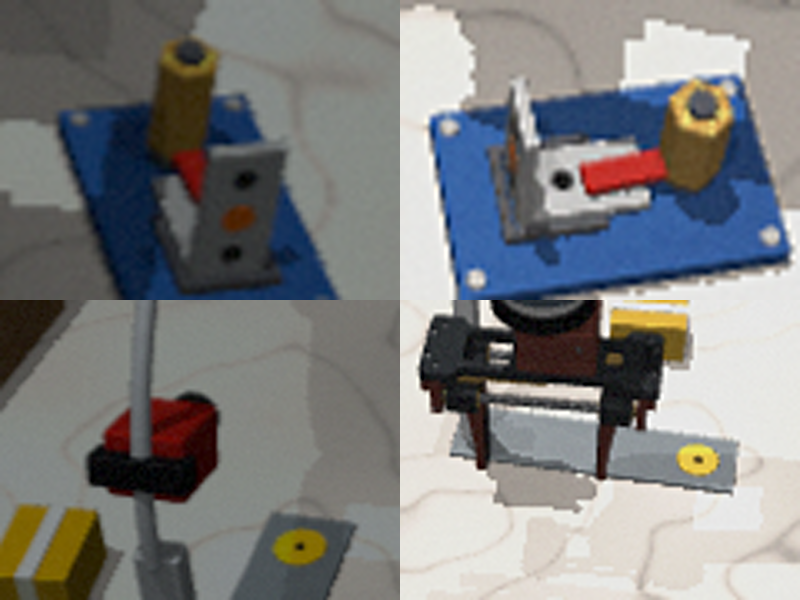

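```bash
python3 -m jog '{"offset":[[-2,3,1.5],[-2.5,4,1.5],[-2.5,4,1.5],[-2.5,4,1.5],[-2.5,3,1],[-1.5,2,1],[0,0,0],[0,0,0]],"turn":[0,0,0,0,0,0,0,0],"claw":[1,1,1,1,1,1,1,1]}'; python3 - <<'E'
from h import *
a=shot("wrist","wrist1"); print(-a[3].T@a[4]); print(r.get_state()["q"])
E
```

```text
t: 1.15
tool_pos: [0.4901, 0.1996, 0.3243]
tcp_rot: [[-0.0, 1.0, -0.0], [1.0, 0.0, -0.0], [-0.0, -0.0, -1.0]]
contact_force: [-0.3, -0.1, -0.4]
finger_gap: 0.0879
[0.48870097 0.26904858 0.46418948]
[ 3.63911115e-01  1.93940218e-01  1.75996974e+00 -3.11726428e-04
  1.18840251e+00  3.64513324e-01]
```

View pics/wrist1.png

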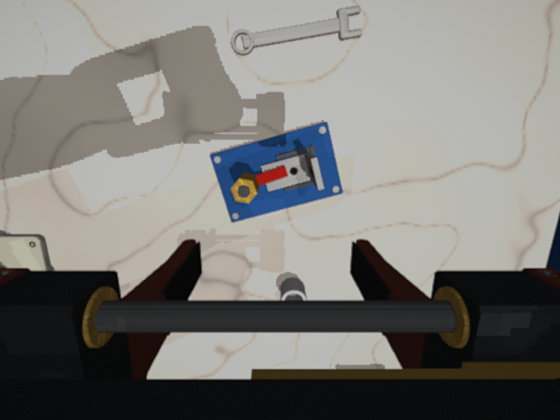

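```bash
cat > jig.py <<'E'
from h import *
import sys
def jig(s):
    im,d=s[:2]; P=world(s); hsv=cv2.cvtColor(im,cv2.COLOR_RGB2HSV)
    roi=(abs(P[...,0]-.49)<.13)&(abs(P[...,1]-.21)<.1)
    # nut: everything 80..95 mm high near nut
    n=roi&(P[...,2]>.078)&(P[...,2]<.096)&(np.hypot(P[...,0]-.447,P[...,1]-.195)<.03)
    v,u=np.nonzero(n); (c,rad),_=cv2.minEnclosingCircle(np.c_[u,v].astype(np.float32)),0
    print("nut top",plane(s,c,.085)[0].round(4),"mean",np.nanmean(P[n],0).round(4),n.sum(),rad)
    red=roi&(cv2.inRange(hsv,(0,150,60),(8,255,255))>0)&(P[...,2]>.02)&(P[...,2]<.05)
    v,u=np.nonzero(red); q=plane(s,np.c_[u,v],.031); m=q.mean(0)
    vx,vy,_,_=cv2.fitLine(q[:,:2].astype(np.float32),cv2.DIST_L2,0,.01,.01).ravel()
    print("tab",m.round(4),"axis deg",np.degrees(np.arctan2(vy,vx)).round(1))
    leg=roi&(P[...,2]>.095)&(P[...,2]<.115)&(P[...,0]>.49)
    v,u=np.nonzero(leg)
    if len(u)>5:
        q=plane(s,np.c_[u,v],.105)[:,:2].astype(np.float32); rr=cv2.minAreaRect(q*1000)
        print("leg top",len(u),rr,q.mean(0))
    blue=roi&(cv2.inRange(hsv,(100,120,30),(130,255,255))>0)&(P[...,2]<.03)
    cs,_=cv2.findContours(blue.astype(np.uint8),0,2); c=max(cs,key=cv2.contourArea)[:,0]
    print("plate",cv2.minAreaRect((plane(s,c,.015)[:,:2]*1000).astype(np.float32)))
if __name__=="__main__": jig(load(sys.argv[1]))
E
for t in wrist1 side0;do python3 jig.py $t;done
```

```text
nut top [0.4478 0.1962 0.085 ] mean [0.4479 0.1965 0.0863] 480 13.287973403930664
tab [0.4825 0.2084 0.031 ] axis deg 19.0
leg top 243 ((538.4223022460938, 220.88726806640625), (8.668303489685059, 40.814491271972656), 15.753143310546875) [0.53831816 0.22116727]
plate ((491.0497741699219, 208.11932373046875), (176.69244384765625, 107.33575439453125), 15.345791816711426)
nut top [0.4478 0.1987 0.085 ] mean [0.4481 0.1989 0.0862] 117 6.500100135803223
tab [0.4837 0.2109 0.031 ] axis deg 20.4
leg top 58 ((539.3231811523438, 224.79751586914062), (8.99558162689209, 45.08943176269531), 15.124383926391602) [0.53930855 0.22541793]
plate ((491.3403015136719, 212.82000732421875), (178.96522521972656, 110.95752716064453), 15.107864379882812)
```

```bash
python3 -m jog '{"offset":[[-2.1,-0.1,0],[-2.1,-0.1,-2],[0,0,-5],[0,0,-5],[0,0,-5],[0,0,-5],[0,0,-3.1],[0,0,0],[0,0,0],[0,0,0],[0,0,0],[0,0,0]],"turn":[0.17,0.17,0,0,0,0,0,0,0,0,0,0],"claw":[1,1,1,1,1,1,1,1,0.2,0.2,0.2,0.2]}' 20
```

```text
t: 2.7
tool_pos: [0.4483, 0.1982, 0.0744]
tcp_rot: [[-0.334, 0.943, 0.001], [0.943, 0.334, 0.001], [0.0, 0.001, -1.0]]
contact_force: [-0.1, -0.5, -0.0]
finger_gap: 0.0513
```

```bash
python3 -m jog '{"offset":[[0,0,0],[0,0,0],[0,0,0],[0,0,0]],"turn":[0,0,0,0],"claw":[0.1,0.1,0.1,0.1]}' 20
```

```text
t: 3.2
tool_pos: [0.4483, 0.1982, 0.0738]
tcp_rot: [[-0.333, 0.943, 0.001], [0.943, 0.333, 0.0], [0.0, 0.001, -1.0]]
contact_force: [1.9, 0.9, 0.2]
finger_gap: 0.0303
```

Gripped at 30 mm across flats; now the turn.

```bash
python3 -m jog '{"offset":[[0,0,0],[0,0,0],[0,0,0],[0,0,0],[0,0,0],[0,0,0],[0,0,0],[0,0,0],[0,0,0],[0,0,0],[0,0,0],[0,0,0]],"turn":[0.08,0.14,0.14,0.14,0.14,0.14,0.14,0.14,0.14,0.14,0.08,0],"claw":[0.1,0.1,0.1,0.1,0.1,0.1,0.1,0.1,0.1,0.1,0.1,0.1]}' 20
python3 -m jog '{"offset":[[0,0,0],[0,0,0],[0,0,0],[0,0,0],[0,0,4],[0,0,5],[0,0,6],[0,0,6],[0,0,2],[0,0,0]],"turn":[0,0,0,0,0,0,0,0,0,0],"claw":[1,1,1,1,1,1,1,1,1,1]}'
python3 - <<'E'
from h import *
shot("wrist","wrist2"); b=shot("side","side2")
E
python3 jig.py wrist2; python3 jig.py side2
```

```text
t: 4.7
tool_pos: [0.4478, 0.1973, 0.0738]
tcp_rot: [[-0.982, -0.189, -0.0], [-0.189, 0.982, -0.001], [0.001, -0.001, -1.0]]
contact_force: [0.6, -5.5, 3.9]
finger_gap: 0.0298
t: 5.95
tool_pos: [0.4487, 0.1984, 0.3053]
tcp_rot: [[-0.982, -0.188, 0.004], [-0.188, 0.982, 0.002], [-0.004, 0.001, -1.0]]
contact_force: [0.5, -0.0, -0.7]
finger_gap: 0.0881
nut top [0.4472 0.1955 0.085 ] mean [0.447  0.1955 0.0864] 517 13.652119636535645
tab [0.44   0.2334 0.031 ] axis deg -79.6
leg top 283 ((536.556640625, 219.94570922851562), (12.874868392944336, 39.254432678222656), 15.291427612304688) [0.53690785 0.2201492 ]
plate ((490.1650390625, 207.27444458007812), (177.87149047851562, 107.03606414794922), 15.202860832214355)
nut top [0.4484 0.1978 0.085 ] mean [0.4485 0.1988 0.0859] 121 6.410471439361572
tab [0.4416 0.235  0.031 ] axis deg -79.8
leg top 57 ((539.8775024414062, 223.77996826171875), (9.249116897583008, 42.752262115478516), 15.90327262878418) [0.53957933 0.22452348]
plate ((510.47308349609375, 217.8176727294922), (139.4170379638672, 111.28103637695312), 15.10788345336914)
```

View pics/wrist2.png

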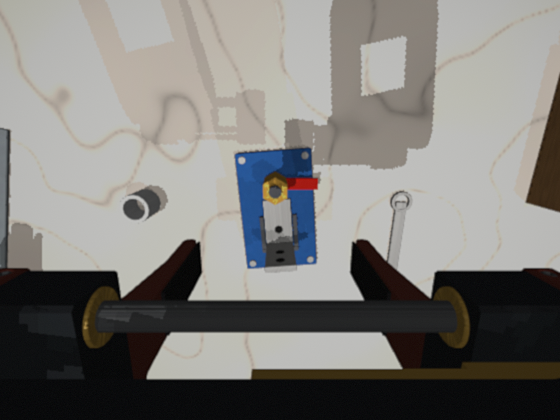

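```bash
python3 - <<'E'
from h import *
b=load("side2"); a=shot("scene","scene2")
f=lambda s,x,y,w,h:cv2.resize(s[0][y:y+h,x:x+w],(400,300),interpolation=cv2.INTER_CUBIC)
cv2.imwrite("pics/cam2.png",np.hstack([f(a,120,155,100,75),f(b,220,100,120,90)])[...,::-1])
for n,s in(("sc",a),("si",b)):
    P=world(s);hsv=cv2.cvtColor(s[0],cv2.COLOR_RGB2HSV)
    k=(cv2.inRange(hsv,(0,130,40),(8,255,255))>0)&(P[...,0]>.55)&(P[...,1]<-.15)&(P[...,1]>-.33)&(P[...,2]>.2)&(P[...,2]<.4)
    dx,dy=[cv2.Sobel(P,cv2.CV_64F,*o,ksize=3) for o in((1,0),(0,1))]
    N=np.cross(dx,dy); N/=np.linalg.norm(N,axis=2,keepdims=True); N[N[...,2]<0]*=-1
    k=cv2.erode(k.astype(np.uint8),np.ones((3,3)))>0
    q=P[k]; nn=N[k]; ok=np.isfinite(nn).all(1); q,nn=q[ok],nn[ok]; V=hsv[...,2][k][ok]
    print(n,len(q),q.min(0).round(3),q.max(0).round(3))
    for _ in range(4):   # greedy planes (RANSAC-like from pixel normals)
        if len(q)<12: break
        best=max(range(len(q)),key=lambda i:(abs((q-q[i])@nn[i])<.002).sum())
        i=abs((q-q[best])@nn[best])<.0025
        c=q[i].mean(0); w=np.linalg.svd(q[i]-c)[2][2]; w*=np.sign(w[2]); print(i.sum(),c.round(4),w.round(3),V[i].mean().round()); q,nn,V=q[~i],nn[~i],V[~i]
E
```

```text
sc 84 [ 0.673 -0.263  0.29 ] [ 0.729 -0.219  0.308]
77 [ 0.7041 -0.2368  0.3006] [-0.253  0.005  0.967] 93.0
si 216 [ 0.668 -0.258  0.263] [ 0.723 -0.213  0.308]
116 [ 0.6934 -0.236   0.2999] [-0.274  0.086  0.958] 157.0
64 [ 0.6976 -0.2176  0.2823] [-0.057 -0.998  0.007] 98.0
17 [ 0.6957 -0.2142  0.2836] [0.073 0.997 0.015] 98.0
12 [ 0.692  -0.2364  0.3003] [-0.162 -0.072  0.984] 155.0<stdin>:9: RuntimeWarning: invalid value encountered in divide
```

View pics/cam2.png

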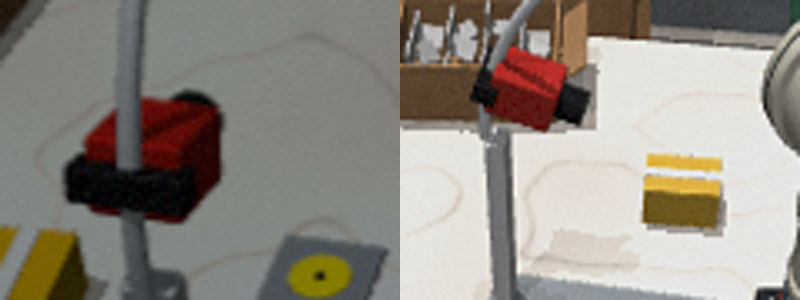

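```bash
python3 -m jog '{"offset":[[3,0.8,0],[3,0.8,0],[3,0.8,-3],[0,0,-5],[0,0,-5],[0,0,-4],[0,0,-2.4],[0,0,0],[0,0,0],[0,0,0],[0,0,0],[0,0,0]],"turn":[0.04,0.036,0,0,0,0,0,0,0,0,0,0],"claw":[1,1,1,1,1,1,1,1,0.3,0.3,0.3,0.3]}' 12
python3 -m jog '{"offset":[[0,0,0],[0,0,0],[0,0,0]],"turn":[0,0,0],"claw":[0.3,0.3,0.3]}' 12
```

```text
t: 7.6
tool_pos: [0.5383, 0.2221, 0.1104]
tcp_rot: [[-0.965, -0.262, 0.001], [-0.262, 0.965, 0.0], [-0.001, 0.0, -1.0]]
contact_force: [0.2, 0.2, -0.2]
finger_gap: 0.0511
t: 7.98
tool_pos: [0.5382, 0.222, 0.1099]
tcp_rot: [[-0.965, -0.262, 0.0], [-0.262, 0.965, 0.0], [-0.0, -0.0, -1.0]]
contact_force: [-0.4, -1.6, 3.8]
finger_gap: 0.0398
```

```bash
python3 -m jog '{"offset":[[0,0,0.5],[0,0,0.5],[0,0,1],[0,0,1.5],[0,0,1.5],[0,0,1.5],[0,0,1.5],[0,0,1.5],[0,0,0.5],[0,0,0],[0,0,0]],"turn":[0,0,0,0,0,0,0,0,0,0,0],"claw":[0.3,0.3,0.3,0.3,0.3,0.3,0.3,0.3,0.3,0.3,0.3]}' 12
python3 - <<'E'
from h import *
a=shot("scene","scene3"); b=shot("side","side3"); w=shot("wrist","wrist3")
p=r.get_state()["tool_pos"]
c=[]
for s in (a,b):
    u,v=proj(s,np.array(p)-[0,0,.06])[0].astype(int); c.append(cv2.resize(s[0][v-45:v+45,u-60:u+60],(400,300),interpolation=cv2.INTER_CUBIC)); print(u,v)
cv2.imwrite("pics/held3.png",np.vstack([np.hstack(c),np.hstack([cv2.resize(w[0],(400,300)),np.zeros((300,400,3),np.uint8)])])[...,::-1])
E
```

```text
t: 9.35
tool_pos: [0.5376, 0.2219, 0.2091]
tcp_rot: [[-0.965, -0.262, -0.001], [-0.262, 0.965, -0.0], [0.001, -0.0, -1.0]]
contact_force: [-0.1, -0.2, -3.2]
finger_gap: 0.0399
372 209
296 288
```

View pics/held3.png

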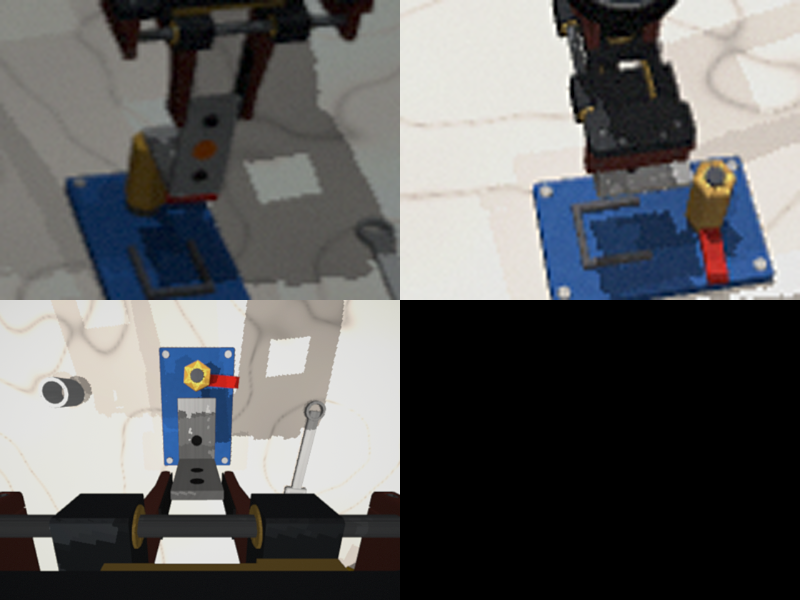

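```bash
cat > tilt.py <<'E'
from h import *
import sys
def tilt(s,p,R):
    P=world(s); ax=-np.array(R)[:,0]; ax[2]=0; ax/=np.linalg.norm(ax)   # bracket x approx (tool -x ... sign: away from wrist cam)
    cam=-s[3].T@s[4]; ax*=np.sign(ax@(np.array(p)-cam))
    ay=np.cross([0,0,1],ax); D=P-p; Q=np.dstack([D@ax,D@ay,D[...,2]])
    m=(abs(Q[...,1])<.017)&(Q[...,2]<-.03)&(Q[...,2]>-.13)&(Q[...,0]<.04)&(Q[...,0]>-.09)
    q=Q[m][:,[0,2]]; print(len(q),"yaw",np.degrees(np.arctan2(ax[1],ax[0])).round(1))
    for lo in np.arange(-.085,.03,.01):
        k=(q[:,0]>=lo)&(q[:,0]<lo+.01)
        if k.sum(): print(lo.round(3),k.sum(),np.percentile(q[k,1],[5,50,95]).round(4))
    f=q[(q[:,0]<-.02)]; vx,vy,x0,y0=cv2.fitLine(f.astype(np.float32),cv2.DIST_HUBER,0,.001,.001).ravel()
    print("foot slope deg (toe down +)",np.degrees(np.arctan(vy/vx)).round(2),"rad",np.arctan(vy/vx).round(3),"pt",x0,y0)
    g=Q[m]; g=g[g[:,0]<-.02]; c=g.mean(0); n=np.linalg.svd(g-c)[2][2]; n*=np.sign(n[2]); print("foot normal in (ax,ay,z)",n.round(3))
if __name__=="__main__":
    st=r.get_state(); tilt(load(sys.argv[1]),st["tool_pos"],st["tcp_rot"])
E
python3 tilt.py wrist3
```

```text
5531 yaw 15.2
-0.085 202 [-0.1254 -0.124  -0.1231]
-0.075 275 [-0.0886 -0.0874 -0.086 ]
-0.065 630 [-0.0884 -0.0872 -0.0861]
-0.055 583 [-0.0882 -0.0871 -0.0861]
-0.045 585 [-0.0881 -0.087  -0.086 ]
-0.035 573 [-0.0881 -0.087  -0.0859]
-0.025 534 [-0.0881 -0.0869 -0.0859]
-0.015 527 [-0.0881 -0.087  -0.086 ]
-0.005 1405 [-0.087  -0.0547 -0.032 ]
foot slope deg (toe down +) 0.46 rad 0.008 pt -0.045002475 -0.08741084
foot normal in (ax,ay,z) [-0.477 -0.052  0.877]
```

```bash
python3 -m jog '{"offset":[[0,0,-2],[0,0,-2.4],[-0.4,-0.1,0],[-0.4,-0.1,0],[-0.35,-0.1,0],[-0.35,-0.1,0],[-0.35,-0.1,0],[-0.35,-0.09,0],[-0.35,-0.09,0],[-0.3,-0.09,0],[0,0,0]],"turn":[0,0,0,0,0,0,0,0,0,0,0],"claw":[0.3,0.3,0.3,0.3,0.3,0.3,0.3,0.3,0.3,0.3,0.3]}' 12
python3 - <<'E'
from h import *
shot("wrist","wrist4")
E
python3 tilt.py wrist4
```

```text
t: 10.88
tool_pos: [0.5091, 0.2142, 0.1656]
tcp_rot: [[-0.965, -0.262, -0.0], [-0.262, 0.965, -0.0], [0.001, -0.0, -1.0]]
contact_force: [0.9, 0.9, -2.7]
finger_gap: 0.0398
5440 yaw 15.2
-0.085 158 [-0.0817 -0.0807 -0.0796]
-0.075 593 [-0.0816 -0.0802 -0.074 ]
-0.065 564 [-0.0817 -0.0801 -0.0739]
-0.055 324 [-0.1029 -0.0812 -0.0798]
-0.045 546 [-0.1023 -0.1006 -0.099 ]
-0.035 518 [-0.0997 -0.098  -0.0964]
-0.025 534 [-0.0972 -0.0955 -0.0939]
-0.015 541 [-0.0946 -0.0928 -0.0912]
-0.005 702 [-0.0916 -0.0897 -0.0332]
0.005 855 [-0.0891 -0.0866 -0.0463]
0.015 105 [-0.0874 -0.0858 -0.0831]
foot slope deg (toe down +) -27.81 rad -0.485 pt -0.04947711 -0.08876479
foot normal in (ax,ay,z) [0.466 0.017 0.885]
```

View pics/wrist4.png

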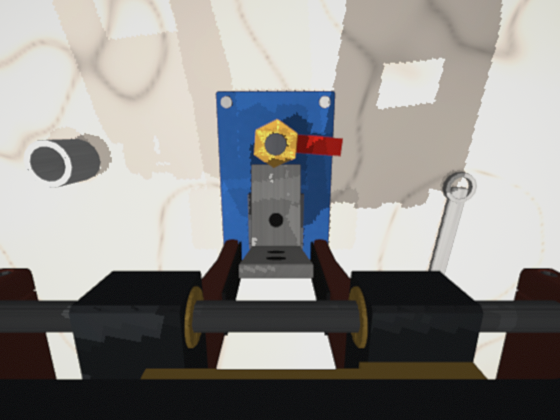

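```bash
python3 -m jog '{"offset":[[0,0,0],[0,0,0],[0.7,0.2,0],[0.8,0.2,0],[0,0,1],[0,0,2],[0,0,3],[0,0,3],[0,0,2],[0,0,1],[0,0,0]],"turn":[0,0,0,0,0,0,0,0,0,0,0],"claw":[0.3,0.3,0.3,0.3,0.3,0.3,0.3,0.3,0.3,0.3,0.3]}' 30
python3 -m jog '{"offset":[[0,-1,0],[-0.5,-2,0],[-0.5,-3.5,0],[-0.5,-4.5,0],[-0.5,-4.5,0],[-0.5,-4.5,0],[-0.5,-4.5,0],[-0.5,-4.5,0],[-0.5,-4.5,0],[-0.5,-3.5,0],[-0.3,-2,0],[0,-1,0]],"turn":[0,-0.03,-0.04,-0.04,-0.04,-0.04,-0.04,-0.04,-0.04,0,0,0],"claw":[0.3,0.3,0.3,0.3,0.3,0.3,0.3,0.3,0.3,0.3,0.3,0.3]}' 30
python3 -m jog '{"offset":[[0,-1,0],[0,-2,-0.5],[0,-1.4,-0.5],[0,0,-0.5],[0,0,-0.4],[0,0,0],[0,0,0]],"turn":[0,0,0,0,0,0,0],"claw":[0.3,0.3,0.3,0.3,0.3,0.3,0.3]}' 30
python3 - <<'E'
from h import *
shot("wrist","wrist5");a=shot("scene","scene5");b=shot("side","side5")
f=lambda s,x,y,w,h:cv2.resize(s[0][y:y+h,x:x+w],(400,300),interpolation=cv2.INTER_CUBIC)
m=np.vstack([np.hstack([f(a,120,135,120,90),f(b,240,90,120,90)]),np.hstack([cv2.resize(load("wrist5")[0],(400,300)),np.zeros((300,400,3),np.uint8)])])
cv2.imwrite("pics/held5.png",m[...,::-1])
E
python3 tilt.py wrist5
```

```text
t: 12.3
tool_pos: [0.5246, 0.2184, 0.2863]
tcp_rot: [[-0.965, -0.262, 0.001], [-0.262, 0.965, 0.0], [-0.001, 0.0, -1.0]]
contact_force: [-0.1, 0.1, -4.1]
finger_gap: 0.04
t: 13.8
tool_pos: [0.475, -0.1832, 0.2852]
tcp_rot: [[-0.999, 0.048, -0.001], [0.048, 0.999, 0.0], [0.001, 0.0, -1.0]]
contact_force: [-0.9, 1.0, -2.7]
finger_gap: 0.04
t: 14.68
tool_pos: [0.4766, -0.2253, 0.2668]
tcp_rot: [[-0.999, 0.044, 0.0], [0.044, 0.999, -0.0], [-0.0, -0.0, -1.0]]
contact_force: [0.3, 0.0, -3.6]
finger_gap: 0.0396
3966 yaw -2.5
-0.055 126 [-0.1036 -0.1024 -0.1008]
-0.045 542 [-0.1023 -0.1007 -0.0991]
-0.035 546 [-0.0995 -0.098  -0.0965]
-0.025 530 [-0.097  -0.0955 -0.0938]
-0.015 533 [-0.0948 -0.0929 -0.0909]
-0.005 687 [-0.0918 -0.0899 -0.0326]
0.005 892 [-0.0891 -0.0867 -0.0454]
0.015 110 [-0.0878 -0.0865 -0.081 ]
foot slope deg (toe down +) 14.48 rad 0.253 pt -0.033823855 -0.099056154
foot normal in (ax,ay,z) [-0.25  -0.001  0.968]
```

View pics/held5.png

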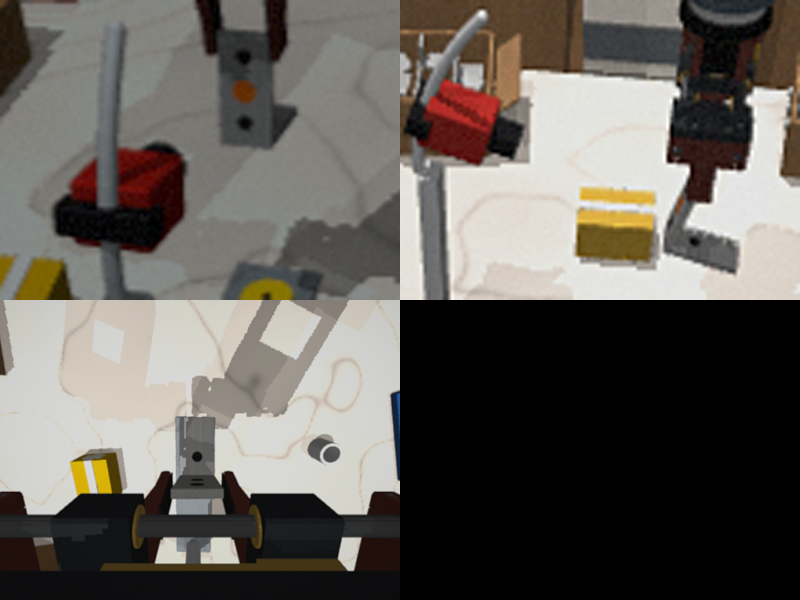

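```bash
python3 - <<'E'
from h import *
rays=[]
for t in("scene5","side5"):
    s=load(t);P=world(s);hsv=cv2.cvtColor(s[0],cv2.COLOR_RGB2HSV)
    k=(cv2.inRange(hsv,(8,150,70),(19,255,255))>0)&(np.linalg.norm(P-[.49,-.23,.22],axis=2)<.06)
    v,u=np.nonzero(k); print(t,k.sum(),u.mean(),v.mean(),np.median(P[k],0).round(4))
    leg=(np.linalg.norm(P-[.49,-.23,.22],axis=2)<.06)&(P[...,2]>.19)&(P[...,2]<.245)
    leg=cv2.erode(leg.astype(np.uint8),np.ones((3,3)))>0
    q=P[leg]; c=np.median(q,0); q=q[abs((q-c)@[.966,-.04,.255])<.004]; c=q.mean(0); n=np.linalg.svd(q-c)[2][2]; n*=np.sign(n[0]); print("face",len(q),c.round(4),n.round(3),"tilt",np.arcsin(n[2]).round(3),"yaw",np.arctan2(n[1],n[0]).round(3))
for t in("scene2","side2"):   # stand base direction, disc centre
    s=load(t);P=world(s);hsv=cv2.cvtColor(s[0],cv2.COLOR_RGB2HSV)
    k=(cv2.inRange(hsv,(22,120,80),(35,255,255))>0)&(np.hypot(P[...,0]-.487,P[...,1]+.23)<.03)
    v,u=np.nonzero(k); (c,_)=cv2.minEnclosingCircle(np.c_[u,v].astype(np.float32))
    zz=np.median(P[k][:,2]); print(t,"disc",plane(s,c,zz)[0].round(4))
    b=(cv2.inRange(hsv,(0,0,60),(180,60,200))>0)&(P[...,2]>.003)&(P[...,2]<.02)&(P[...,0]>.44)&(P[...,0]<.85)&(abs(P[...,1]+.24)<.05)
    cs,_=cv2.findContours(b.astype(np.uint8),0,2);c=max(cs,key=cv2.contourArea)[:,0]; print(" base",cv2.minAreaRect((plane(s,c,zz)[:,:2]*1000).astype(np.float32)))
E
```

```text
scene5 34 192.6764705882353 162.05882352941177 [ 0.4943 -0.2273  0.2165]
face 250 [ 0.4935 -0.2262  0.2179] [ 0.971 -0.046  0.233] tilt 0.235 yaw -0.047
side5 4 323.5 150.5 [ 0.4925 -0.2251  0.2211]
face 16 [ 0.4934 -0.21    0.2131] [0.965 0.099 0.241] tilt 0.243 yaw 0.102
scene2 disc [ 0.4875 -0.2302  0.0054]
 base ((574.4299926757812, -235.04824829101562), (75.04594421386719, 249.98646545410156), 86.61798858642578)
side2 disc [ 0.4857 -0.2314  0.0076]
 base ((604.528564453125, -232.0846710205078), (85.51318359375, 284.16943359375), 87.91700744628906)
```

```bash
python3 -m jog '{"offset":[[-0.3,-0.4,0.4],[0,0,0],[0,0,0],[0,0,0],[0,0,0],[0,0,0],[0,0,0],[0,0,0]],"turn":[0,0,0,0,0,0,0,0],"claw":[0.3,0.3,0.3,0.3,0.3,0.3,0.3,0.3]}' 30
python3 - <<'E'
from h import *
shot("wrist","wrist6"); s=shot("scene","scene6"); P=world(s);hsv=cv2.cvtColor(s[0],cv2.COLOR_RGB2HSV)
k=(cv2.inRange(hsv,(8,150,70),(19,255,255))>0)&(np.linalg.norm(P-[.49,-.23,.22],axis=2)<.06)
print("centre",(np.median(P[k],0)-.004*np.array([.966,-.04,.255])).round(4))
R=P[(cv2.inRange(hsv,(0,130,40),(8,255,255))>0)&(P[...,0]>.6)&(P[...,1]<-.15)&(P[...,1]>-.33)&(P[...,2]>.2)&(P[...,2]<.4)]; print("red body",np.median(R,0).round(4))
st=r.get_state(); print(np.abs(st["joint_velocities"]).max(), st["t"])
E
python3 tilt.py wrist6|tail -2; python3 jig.py scene6|grep tab
```

```text
t: 15.82
tool_pos: [0.4735, -0.2297, 0.2707]
tcp_rot: [[-0.999, 0.045, -0.0], [0.045, 0.999, -0.0], [0.0, -0.0, -1.0]]
contact_force: [-0.1, -0.0, -3.6]
finger_gap: 0.0399
centre [ 0.4865 -0.2314  0.2207]
red body [ 0.7104 -0.2328  0.2985]
0.0010541813612619723 15.925
foot slope deg (toe down +) 14.4 rad 0.251 pt -0.033818126 -0.098879464
foot normal in (ax,ay,z) [-0.249  0.003  0.969]
tab [0.4488 0.2342 0.031 ] axis deg -80.2
```

```bash
python3 - <<'E'
from h import *
print(r.close_job())
E
```

```text
the job is handed in; nothing more can be done
None
```

The job is handed in at about 16 s, with the bracket held still in front of the inspection camera; the simulator gives no verdict.

**Nut:** I gripped it on its flats and turned it to about 1.48 rad. The tab was clear of the foot, and a check from two cameras showed the bracket still in the jig.

**Tilt:** The moves cannot tilt the tool, so I gripped the bracket by the top of its leg across the 40 mm sides and lifted it out. I then pushed its toe against the nut so it pivoted in the pads. After that I tightened the grip to 30 N and carried it to the focus.

**Last checks**

| What | Measured | Target |
|---|---|---|
| Leg centre (m) | (0.4865, -0.2314, 0.2207) | focus about (0.487, -0.230, 0.220); measured error about 2 mm, calibration good to about 2 mm |
| Bracket tilt | 0.25 rad | camera about 0.26–0.28 rad |
| Bracket yaw | -2.5° | camera about -2 to -3.4° |
| Side-to-side level | within 0.003 rad | level |
| Tab angle from jig | still about 1.48 rad (scene view) | above 0.95 rad |
| Joint speeds | about 0.001 rad/s | at rest |

**Disagreements and limits**
- Two readings of the bracket's tilt differed slightly: 0.235 rad from the scene camera's view of the dotted face, taken before the last few-millimetre shift, and 0.25 rad from the wrist camera's view of the foot. Both are within the 0.15 rad tolerance.
- The side camera saw too little of the dotted face to confirm yaw.
- I did not measure the carton, wrench and coupling again at the end. Nothing was moved near them, and the views during the lift and at the focus showed nothing disturbed. The scene camera still saw the camera body within about 1 cm of its first reading.

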